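# Load the battery box and close it up

### The arm

A 7-joint arm with a two-finger parallel gripper is mounted at the origin on the work surface. World frame = base frame: x ahead of the robot, y to its left, z up, the work surface at z = 0. Lengths are in mm, angles in rad, forces in N, time in s.
With the tool pointing down it reaches from about 425 to 875 mm from the base axis. Payload 4.7 kg.
Tool frame: the origin (TCP) lies on the centre line of the jaws, within the pads' length; the fingertips stand 22 mm ahead of it and the grasp point (between the pads) lies 3 mm ahead of it; z points along the fingers, y is the line along which they close (so a half turn about z gives the same grasp; the last joint's range is limited). The gripper opens to 85 mm and grips with 20 to 120 N. Pads are 22 mm wide; open, the fingers measure 114 mm over their backs; the gripper's body (76 mm by 85 mm) begins 54 mm behind the grasp point. The pads swing forward as they close: fully open they stand 13 mm farther back than shut.
Start: joints at [-1.27, 0.321, -0.07, 1.45, 0.023, 1.371, -0.057], TCP at [183.9, 623.461, 253.349] pointing down, gripper open.
Joint ranges: [-2.86, 2.86], [-0.3, 2.09], [-1.38, 1.24], [0.06, 2.45], [-1.56, 4.7], [0.09, 2.05], [-2.69, 2.69]. Speed limits (rad/s): [2.57, 2.57, 3.14, 3.14, 3.14, 3.14, 3.14].

### API

Orientations are given as a unit quaternion [x, y, z, w].
In Python, from rig import env gives the robot as it stands. The module is installed in compiled form; this text tells all that it offers.
- The arm moves only by the tool move_arm, never from a script. Its argument "series" is a list of rows, each a list of 5 numbers: the closure, from -1 (fully open) to 1 (shut), then the shift along the tool's x, y, z scaled (see below), then the turn about the tool's z scaled (see below). In form: [[jaw, tx, ty, tz, twist], ...]. A call has 1 to 12 rows; each row shifts and turns the commanded pose from where the row before left it, along the tool's axes as they then stand; what a row does not reach is not made up. The controller multiplies each number of a shift by 0.02 m and each number of a turn by pi/4 rad. A row lasts 1/12 s, in which the tool goes at most 41.7 mm and 7.16 degrees, less where a joint would pass 70% of its speed; a pose out of reach is approached as far as the arm can. A call with a number of a shift or a turn outside -1 to 1 is refused whole. A call with a gripper value outside its range is refused whole. The fingers move at their own pace and stop on an object; "grip_force" is the grip in N (left out, the last holds). Time passes only in rows, so rows that do not move let the fingers close. It gives the time, the measured TCP pose, the force, the opening and the grip force at its end, in the units of the state.
- env.observe(): the state, without advancing time (a new reading comes with each control period).
- env.get_image(name): name is "scene" or "top" or "wrist"; returns a dict with "color" (480x640x3 uint8, red, green, blue), "range_z" (480x640 float32, mm along the optical axis (not along the pixel's ray), 0 where there is no reading), "fov_y" (degrees; the focal length in pixels is half the picture's height over the tangent of half this angle, whatever the lens; pixels are square), "cx", "cy" (the principal point, pixels), "world_to_cam" (4x4, takes a point from world to camera coordinates). Camera axes: x right, y down, z forward; pixel columns grow to the right and rows downward; lengths in mm; the calibration is good to about 2 mm. The wrist camera is an equidistant fisheye: a pixel r from the principal point sees the ray r / f radians off the axis. A picture is of the moment at which its call begins.
- env.close_job(): hands the job in; it is judged then, once.
Trained networks look in a picture, given as the dict that the camera call returned (one of the last four; its "shot" number tells which), for a name from the list of things; names that differ only in an ending like _2 or _b are one class to them, and where a whole thing is asked for, a point or a joint stands for the part that bears it (a point fixed in the world has none). Each returns a list of dicts, best first, with "conf" (0 to 1); they miss things now and then, are a little off and sometimes report something else, mostly with a low value. They report only what shows in the picture. A call takes as long as a camera call. They do not tell look-alikes from the thing itself.
- env.boxes_of(name, picture): "rect" ([left, top, right, bottom] in pixels, round what is visible of it).
The state is a dict: "time": time; "qpos": joint angles; "qvel": joint speeds; "effort": joint torques, N m; "ee_pos": TCP position; "tool_rot": TCP orientation; "ft_force": force on the tool from outside, world axes, zero at the start; "torque": the same for the moment, N m; "finger_gap": opening from 0.0 (shut) to 1.0 (fully open); "gripper_force": force on a finger pad.
Only numpy, scipy, OpenCV 4.12 (cv2) and the standard library are available. Lean on these libraries where they do the work, as an engineer would, in place of code of your own. Each camera call takes 0.05 s, during which the arm holds its last target. There are 200 camera calls.

### The job

Load the backup battery box: swing its hold-down arm clear of the cover, lift the cover off its pins and lay it flat on the rubber mat, then set every battery module from the bench upright in a bay of its own, down on the bay floor. Then put the cover back fully down over both pins and swing the hold-down arm home over the cover's handle. Leave the multimeter where it lies.

Things in the scene. Friction and masses are not known exactly. Their poses are not given: they have to be found in the camera images.
- housing: the grey open-topped steel battery box, fixed to the bench. Origin: on the bench under the box's centre; x along the bays, y across them. Outside 152 (x) x 204 (y) mm. The walls at x = +-60 to 76 mm are 82 mm high and carry the cover; the end walls (y = +-100 mm) are 40 mm high. Its base runs on to y = 175 mm, where a 22 mm post at (0, 150) mm carries the hold-down arm.
- seat (a point): middle of the box at the height of the high walls' top (82 mm above the bench): the seated cover's origin lies here. Axes as housing. Two 10 mm upright steel pins with tapered tips stand on the walls at (68, 80) and (-68, -80) mm from here, 18 mm tall.
- bay0 (a point): centre of the floor of the -y bay of the box (5 mm above the bench). A bay is 120 mm long (housing x) and about 62 mm wide (housing y); the dividers between bays rise 30 mm above the bay floor. Same axes as housing.
- bay1 (a point): centre of the floor of the middle bay of the box (5 mm above the bench). A bay is 120 mm long (housing x) and about 62 mm wide (housing y); the dividers between bays rise 30 mm above the bay floor. Same axes as housing.
- bay2 (a point): centre of the floor of the +y bay of the box (5 mm above the bench). A bay is 120 mm long (housing x) and about 62 mm wide (housing y); the dividers between bays rise 30 mm above the bay floor. Same axes as housing.
- cover: the loose aluminium cover plate, 166 (x) x 210 (y) x 6 mm, 0.4 kg, on the box at the start. Origin: centre of its underside. 16 mm holes at (68, 80) and (-68, -80) mm match the pins (it also fits turned half round). A black bar handle over its centre: along x, 90 mm long, 16 mm wide (y), from 26 to 42 mm above the underside, 14 mm feet at both ends.
- holdarm (a joint): angle (rad) of the hold-down arm, a level steel bar on an upright axis: 0 = home against a stop, along housing -y, its pad over the middle of the cover's handle, 5 mm above it; grows as its end swings towards housing -x (along -x at 1.57), stop at 1.9. Starts at 0 to 0.3, stays where left; 2 to 3 N at the knob turns it.
- holdarm_pivot (a point): pivot axis of the hold-down arm on its post, at (0, 150, 133) mm in the frame of housing; same axes as it. The bar is 22 mm wide, lies 136 to 146 mm above the bench and reaches 164 mm from the pivot; its rubber pad hangs under it 150 mm from the pivot, down to 129 mm.
- holdarm_knob (a point): middle of the arm's upright round black knob, 20 mm diameter, 36 mm tall (146 to 182 mm above the bench), 120 mm from the pivot.
- mat: a flat black rubber mat fixed on the bench, 200 (x) x 250 (y) x 5 mm, at the robot's left. Origin: centre of its underside.
- module0: one of two or three identical battery modules (an absent one reads None), on the bench at the start: a grey block 100 (its x) x 46 (its y) x 45 mm high with a black carrying rib on top, 60 (x) x 14 (y) mm, from 45 to 70 mm; about 0.45 kg. Origin: centre of its underside, z up. Either end may face either way in a bay.
- module1: one of two or three identical battery modules (an absent one reads None), on the bench at the start: a grey block 100 (its x) x 46 (its y) x 45 mm high with a black carrying rib on top, 60 (x) x 14 (y) mm, from 45 to 70 mm; about 0.45 kg. Origin: centre of its underside, z up. Either end may face either way in a bay.
- module2: one of two or three identical battery modules (an absent one reads None), on the bench at the start: a grey block 100 (its x) x 46 (its y) x 45 mm high with a black carrying rib on top, 60 (x) x 14 (y) mm, from 45 to 70 mm; about 0.45 kg. Origin: centre of its underside, z up. Either end may face either way in a bay.
- meter: an orange multimeter lying on the bench, 150 x 75 x 35 mm; a bystander. Origin: centre of its underside.
Not all that is in view belongs to the job. What is shaped like the module2 but green or turquoise is not meant.

How it is judged (in metres and radians):
On the way, in this order (a step that is already met when the one before it is completed fails the run):
1. the hold-down arm is swung clear of the cover (over 1.1 rad), the cover still on the box (value of joint holdarm above 1.1 rad and z of cover in the frame of housing between 0.078 and 0.0855 m and horizontal distance between cover and seat below 0.006 m and angle between the x axis of cover and the x axis of housing, either way round below 0.06 rad and angle between cover's own z axis and vertical below 0.035 rad), for 0.2 s.
2. the cover lies flat on the mat, let go (horizontal distance between cover and mat below 0.07 m and height (world z) of cover below 0.012 m and angle between cover's own z axis and vertical below 0.06 rad and contact force between cover and the fingers below 0.2 N), for 0.2 s.
3. every module stands upright on the floor of a bay, let go, the cover not yet on (z of module0 in the frame of housing between 0 and 0.01 m and x of module0 in the frame of housing between -0.03 and 0.03 m and y of module0 in the frame of housing between -0.09 and 0.09 m and angle between each of module0, module1, module2's own z axis and vertical below 0.12 rad and z of module1 in the frame of housing between 0 and 0.01 m and x of module1 in the frame of housing between -0.03 and 0.03 m and y of module1 in the frame of housing between -0.09 and 0.09 m and z of module2 in the frame of housing between 0 and 0.01 m and x of module2 in the frame of housing between -0.03 and 0.03 m and y of module2 in the frame of housing between -0.09 and 0.09 m and contact force between each of module0, module1, module2 and the fingers below 0.2 N and horizontal distance between cover and seat above 0.1 m), for 0.2 s.
4. the cover is fully down over both pins, let go, the arm still swung aside (z of cover in the frame of housing between 0.078 and 0.0855 m and horizontal distance between cover and seat below 0.006 m and angle between the x axis of cover and the x axis of housing, either way round below 0.06 rad and angle between cover's own z axis and vertical below 0.035 rad and z of module0 in the frame of housing between 0 and 0.01 m and x of module0 in the frame of housing between -0.03 and 0.03 m and y of module0 in the frame of housing between -0.09 and 0.09 m and angle between each of module0, module1, module2's own z axis and vertical below 0.12 rad and z of module1 in the frame of housing between 0 and 0.01 m and x of module1 in the frame of housing between -0.03 and 0.03 m and y of module1 in the frame of housing between -0.09 and 0.09 m and z of module2 in the frame of housing between 0 and 0.01 m and x of module2 in the frame of housing between -0.03 and 0.03 m and y of module2 in the frame of housing between -0.09 and 0.09 m and contact force between cover and the fingers below 0.2 N and value of joint holdarm above 0.5 rad), for 0.2 s.
At the end, for the whole second after the job is handed in: Every module present stands upright (within 0.12 rad) on the floor of a bay (within 5 mm); the cover is level (0.035 rad), within 6 mm and 0.06 rad of its seat and within 3.5 mm of fully down over both pins; the hold-down arm is within 0.15 rad of home, and all is at rest (z of module0 in the frame of housing between 0 and 0.01 m and x of module0 in the frame of housing between -0.03 and 0.03 m and y of module0 in the frame of housing between -0.09 and 0.09 m and angle between each of module0, module1, module2's own z axis and vertical below 0.12 rad and z of module1 in the frame of housing between 0 and 0.01 m and x of module1 in the frame of housing between -0.03 and 0.03 m and y of module1 in the frame of housing between -0.09 and 0.09 m and z of module2 in the frame of housing between 0 and 0.01 m and x of module2 in the frame of housing between -0.03 and 0.03 m and y of module2 in the frame of housing between -0.09 and 0.09 m and z of cover in the frame of housing between 0.078 and 0.0855 m and horizontal distance between cover and seat below 0.006 m and angle between the x axis of cover and the x axis of housing, either way round below 0.06 rad and angle between cover's own z axis and vertical below 0.035 rad and value of joint holdarm below 0.15 rad and velocity of joint holdarm between -0.05 and 0.05 rad/s and linear speed of cover below 0.03 m/s); the robot touches nothing.
It fails at once if the multimeter is pushed more than 5 cm from its place (distance of meter from where it was at the start of the episode above 0.05 m).
Of module0, module1, module2 only 2 to 3 are there at a start; the rules pass over those that are not, and their reading is None.
At some moment in a run one of module0, module1, module2 may be knocked a few centimetres aside while the robot is not near it.
Once in a run the grip may slacken for a moment while it holds something.
It also fails if it takes over 200 s, if anything falls off the work surface, if the arm or the gripper's body presses on something with over 40 N, if the wrist force passes 120 N, or if a joint passes its speed limit or range.

## Working session

There is one attempt and no reset: what is moved stays moved. The work goes in short steps, Python scripts to look and compute and a tool call to move; the robot and the scene stay as the last step left them, time stands still between calls to the robot, and variables do not carry over. Pictures are saved under pics/ and viewed, at most 14 in all, crops included, and the job is handed in when it is done.

Besides the shell and the picture viewer there is one more tool, called after "Emit:" as name(argument=value, ...), one argument or row to a line, values as JSON. move_arm: Moves the arm, as the interface text tells. Shifts and turns lie within -1 to 1; 1 stands for 0.02 m of shift or pi/4 rad of turn. Its arguments: {"type":"object","properties":{"series":{"type":"array","items":{"type":"array","items":{"type":"number"}}},"grip_force":{"type":"number"}},"required":["series"]}

```bash
mkdir -p pics; cat > h.py <<'E'
import numpy as np, cv2
from rig import env
def world(p):
    """per-pixel world coordinates (mm), nan where none; pinhole cams"""
    z=p["range_z"].astype(float); h,w=z.shape; f=h/2/np.tan(np.radians(p["fov_y"])/2)
    v,u=np.mgrid[:h,:w]; c=np.stack([(u-p["cx"])*z/f,(v-p["cy"])*z/f,z],-1)
    M=np.linalg.inv(p["world_to_cam"]); W=c@M[:3,:3].T+M[:3,3]; W[z==0]=np.nan
    return W
def save(p,n): cv2.imwrite(f"pics/{n}.png",cv2.cvtColor(p["color"],cv2.COLOR_RGB2BGR))
E
python3 - <<'E'
from h import *
o=env.observe(); print({k:np.round(v,3) for k,v in o.items()})
for c in("top","scene"):
    p=env.get_image(c); save(p,c+"0"); W=world(p); np.save(c+"0.npy",W)
    print(c,p["fov_y"],np.round(np.linalg.inv(p["world_to_cam"])[:3],2).tolist())
    for n in("housing","cover","holdarm_knob","holdarm","mat","module0","meter"):
        for d in env.boxes_of(n,p):
            r=np.array(d["rect"]).astype(int); cx,cy=(r[0]+r[2])//2,(r[1]+r[3])//2
            print(n,round(d["conf"],2),r.tolist(),np.round(W[min(cy,479),min(cx,639)]))
E
```

```text
{'time': np.float64(0.0), 'qpos': array([-1.27 ,  0.322, -0.07 ,  1.452,  0.023,  1.371, -0.057]), 'qvel': array([-0.001, -0.   , -0.   ,  0.   , -0.   ,  0.   ,  0.001]), 'effort': array([ 0.0000e+00, -4.9358e+01, -3.8200e-01, -3.1433e+01,  1.3000e-02,
        1.1000e-02, -0.0000e+00]), 'ee_pos': array([183.77 , 622.954, 252.201]), 'tool_rot': array([ 0.143,  0.99 , -0.001, -0.   ]), 'ft_force': array([0.523, 1.139, 0.281]), 'torque': array([ 0.023,  0.001, -0.004]), 'gripper_force': np.float64(0.0), 'finger_gap': np.float64(1.002)}
top 44.20271395606258 [[0.02, -1.0, 0.09, 414.74], [-1.0, -0.02, -0.0, -62.61], [0.0, -0.09, -1.0, 1543.15]]
housing 0.77 [215, 183, 315, 252] [617.  74. 143.]
cover 0.59 [241, 181, 327, 254] [617.  28. 146.]
holdarm_knob 0.72 [213, 204, 285, 223] [625. 112. 147.]
holdarm 0.86 [212, 204, 286, 222] [625. 112. 147.]
module0 0.93 [394, 214, 431, 255] [ 590. -289.   73.]
module0 0.91 [487, 278, 518, 321] [ 432. -520.   47.]
module0 0.78 [447, 237, 475, 278] [ 536. -415.   57.]
module0 0.66 [385, 270, 410, 309] [ 452. -253.   66.]
module0 0.17 [84, 228, 195, 
[... 264 characters left out ...]
12] [ 465. -263.   54.]
housing 0.32 [382, 187, 437, 231] [625. 103. 147.]
cover 0.97 [340, 200, 444, 289] [637.  32.  90.]
holdarm_knob 0.66 [383, 188, 435, 231] [625. 103. 147.]
holdarm_knob 0.55 [334, 186, 451, 309] [643.  24.  91.]
holdarm_knob 0.26 [267, 216, 328, 266] [437. -88.  40.]
holdarm 0.6 [381, 186, 435, 233] [623. 102. 146.]
mat 0.92 [372, 130, 473, 195] [488. 399.   5.]
mat 0.45 [381, 188, 437, 232] [627. 100. 147.]
module0 0.82 [200, 339, 246, 395] [ 565. -428.   70.]
module0 0.82 [119, 349, 172, 391] [ 442. -535.   46.]
module0 0.65 [231, 269, 271, 312] [ 460. -263.   45.]
module0 0.59 [270, 314, 300, 368] [ 617. -305.   69.]
meter 0.62 [270, 217, 324, 267] [440. -91.  41.]
```

View pics/top0.png

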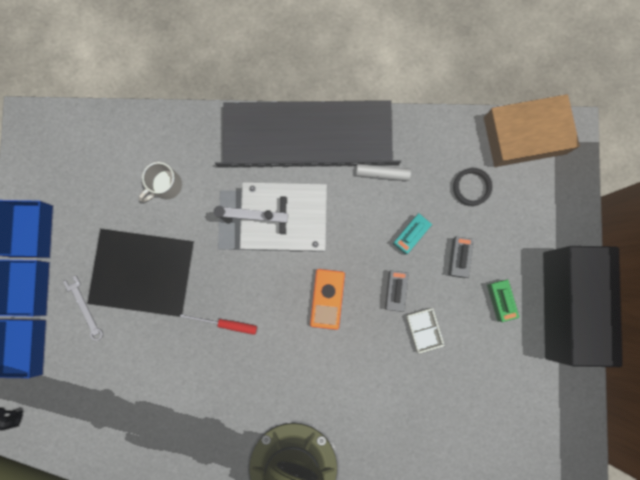

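View pics/scene0.png

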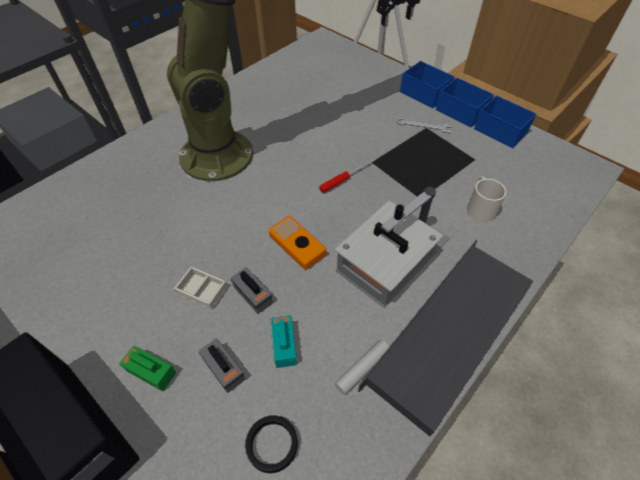

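The top view shows the box at about (283,216), with the arm post to its left at (222,214) and the mat at (142,272). The two grey modules are at (461,257) and (398,290). The green and turquoise blocks are decoys. The multimeter at (327,299) sits next to the box.

```bash
cat >> h.py <<'E'
def rect(W,lo,hi,box,zr):
    """min-area rectangle of points in world x,y window box=(x0,x1,y0,y1) with z in zr"""
    x,y,z=W[...,0],W[...,1],W[...,2]
    m=(x>box[0])&(x<box[1])&(y>box[2])&(y<box[3])&(z>zr[0])&(z<zr[1])
    n,l,s,_=cv2.connectedComponentsWithStats(m.astype(np.uint8)); 
    k=1+np.argmax(s[1:,4]); P=W[l==k]
    (c,sz,a)=cv2.minAreaRect(P[:,:2].astype(np.float32))
    if sz[0]<sz[1]: a+=90; sz=sz[::-1]
    a=(a+90)%180-90
    return np.round(c,1),np.round(sz,1),round(float(a),2),np.round(np.median(P[:,2]),1),len(P)
E
python3 - <<'E'
from h import *
for c in("top","scene"):
    W=np.load(c+"0.npy"); print(c)
    for n,b,z in[("cover",(500,780,-120,160),(78,100)),("arm",(500,780,-50,250),(134,156)),("knob",(500,780,-50,250),(165,200)),("handle",(500,780,-50,140),(112,132)),
     ("modA body",(400,700,-500,-370),(25,55)),("modA rib",(400,700,-500,-370),(58,90)),("modB body",(400,560,-330,-220),(25,55)),("modB rib",(400,560,-330,-220),(58,90)),("turq",(520,700,-360,-250),(58,90)),
     ("meter",(350,550,-180,0),(20,60))]:
        try: print(n,*rect(W,0,0,b,z))
        except Exception as e: print(n,e)
p=env.get_image("top"); W=world(p); g=cv2.GaussianBlur(p["color"],(3,3),0).max(2)
m=(g<45).astype(np.uint8); m[:, :70]=0; m[:,210:]=0; m[:200]=0;m[330:]=0
P=W[m>0]; print("mat",cv2.minAreaRect(P[np.isfinite(P[:,0])][:,:2].astype(np.float32)),np.nanmedian(P[:,2]))
E
```

```text
top
cover [628.4  33.3] [210.4 167.4] 89.67 87.6 4932
arm [621.6 108.1] [176.7  26.7] 84.99 146.0 652
knob [619.2  63.4] [19.2 18.8] -75.96 180.1 65
handle [652.8  32.8] [40.7 15. ] 1.52 123.2 117
modA body [ 538.2 -421.3] [100.8  48.5] -6.89 44.4 608
modA rib [ 538.1 -421.6] [60.1 16.1] -6.96 69.4 153
modB body [ 449.2 -256.2] [99.6 48.3] -6.37 44.3 595
modB rib [ 448.7 -256.5] [58.7 15.4] -6.56 69.2 145
turq [ 596.1 -295.7] [59.5 13.9] -39.75 68.9 138
meter [425.6 -80.3] [149.9  74.9] -5.47 35.1 1714
scene
cover [628.8  34.9] [213.9 168. ] 89.87 88.2 4410
arm [625.4 109.4] [180.   27.6] 86.93 146.2 578
knob [620.5  63.9] [19.8 19.3] 76.25 180.1 87
handle [629.6  32.6] [89.2 18.2] 0.61 122.7 257
modA body [ 540.2 -420.3] [101.6  46.7] -7.11 44.7 906
modA rib [ 539.9 -420.1] [60.1 14. ] -7.72 69.5 217
modB body [ 450.7 -255.3] [102.7  47.6] -5.52 44.7 681
modB rib [ 450.5 -255.1] [61.7 14.2] -6.41 69.4 178
turq [ 598.  -294.8] [60.5 14. ] -39.37 69.6 194
meter [427.1 -79.4] [151.9  75.6] -5.6 35.2 1493
mat ((0.0, 0.0), (0.0, 0.0), 0.0) nan
  return np.nanmean(a, axis, out=out, keepdims=keepdims)
```

```bash
python3 - <<'E'
from h import *
for c,b in(("top",(70,210,210,330)),("scene",(340,500,110,210))):
    p=env.get_image(c); f=240/np.tan(np.radians(p["fov_y"])/2); M=np.linalg.inv(p["world_to_cam"])
    g=p["color"].max(2); s=np.zeros_like(g); s[b[2]:b[3],b[0]:b[1]]=1
    m=((g<50)&(s>0)).astype(np.uint8); n,l,st,_=cv2.connectedComponentsWithStats(m); k=1+np.argmax(st[1:,4])
    v,u=np.where(l==k); d=np.stack([(u-p["cx"])/f,(v-p["cy"])/f,np.ones(len(u))],-1)@M[:3,:3].T
    t=(5-M[2,3])/d[:,2]; P=M[:3,3]+d*t[:,None]
    print(c,len(u),cv2.minAreaRect(P[:,:2].astype(np.float32)))
E
```

```text
top 488 ((489.865966796875, 502.63372802734375), (47.39148712158203, 147.33145141601562), 82.83525848388672)
scene 3502 ((487.4613037109375, 406.5044860839844), (246.68458557128906, 195.6728973388672), 83.36286163330078)
```

Emit:
move_arm(
  series=[
    [-1,0,0,0,-0.122],
    [-1,0,0,0,-0.122],
    [-1,0,0,0,-0.122],
    [-1,-0.78,-1,0,0],
    [-1,-0.78,-1,0,0],
    [-1,-0.78,-1,0,0],
    [-1,-0.78,-1,0,0],
    [-1,-0.78,-1,0,0],
    [-1,-0.78,-1,0,0],
    [-1,-0.78,-1,0,0],
    [-1,-0.78,-1,0,0],
    [-1,-0.78,-1,0,0],
  ],
)

```text
time: 1.95
ee_pos: [325.1, 442.5, 253.5]
tool_rot: [-0.0, 1.0, 0.0, 0.0]
ft_force: [0.7, -1.1, 0.0]
finger_gap: 1.002
gripper_force: 0.0
```

Emit:
move_arm(
  series=[
    [-1,-0.78,-1,0,0],
    [-1,-0.78,-1,0,0],
    [-1,-0.78,-1,0,0],
    [-1,-0.78,-1,0,0],
    [-1,-0.78,-1,0,0],
    [-1,-0.78,-1,0,0],
    [-1,-0.78,-1,0,0],
    [-1,-0.78,-1,0,0],
    [-1,-0.78,-1,0,0],
    [-1,-0.78,-1,0,0],
  ],
)

```text
time: 2.78
ee_pos: [481.2, 242.6, 253.6]
tool_rot: [-0.0, 1.0, 0.0, 0.0]
ft_force: [-0.3, 0.4, -0.2]
finger_gap: 0.998
gripper_force: 0.0
```

Emit:
move_arm(
  series=[
    [-1,-0.78,-1,0,0],
    [-1,-0.78,-1,0,0],
    [-1,-0.78,-1,0,0],
    [-1,-0.78,-1,0,0],
    [-1,-0.78,-1,0,0],
    [-1,-0.78,-1,0,0],
    [-1,-0.78,-1,0,0],
    [-1,-0.78,-1,0,0],
    [-1,-0.6,-0.8,0,0],
    [-1,0,0,0,0],
    [-1,0,0,0,0],
  ],
)

```text
time: 3.7
ee_pos: [617.8, 66.4, 253.2]
tool_rot: [0.001, 1.0, -0.0, -0.0]
ft_force: [0.4, -0.1, 0.4]
finger_gap: 1.0
gripper_force: 0.0
```

Emit:
move_arm(
  series=[
    [-1,-0.1,-0.14,0,0],
    [-1,0,0,1,0],
    [-1,0,0,1,0],
    [-1,0,0,1,0],
    [-1,0,0,0.6,0],
    [-1,0,0,0.4,0],
    [0.2,0,0,0,0],
    [1,0,0,0,0],
    [1,0,0,0,0],
    [1,0,0,0,0],
    [1,0,0,0,0],
    [1,0,0,0,0],
  ],
  grip_force=25,
)

```text
time: 4.7
ee_pos: [620.0, 64.5, 174.4]
tool_rot: [-0.0, 1.0, -0.0, 0.001]
ft_force: [-0.7, -0.9, 1.9]
finger_gap: 0.222
gripper_force: 25.8
```

Emit:
move_arm(
  series=[
    [1,0.71,0.1,0,0],
    [1,0.7,0.19,0,0],
    [1,0.67,0.27,0,0],
    [1,0.63,0.35,0,0],
    [1,0.59,0.42,0,0],
    [1,0.53,0.49,0,0],
    [1,0.47,0.55,0,0],
    [1,0.4,0.6,0,0],
    [1,0.33,0.64,0,0],
    [1,0.25,0.68,0,0],
    [1,0.16,0.7,0,0],
    [1,0.07,0.6,0,0],
  ],
)

```text
time: 5.7
ee_pos: [505.3, 174.4, 173.4]
tool_rot: [0.001, 1.0, -0.002, -0.004]
ft_force: [-10.1, -4.6, 7.0]
finger_gap: 0.229
gripper_force: 27.0
```

Emit:
move_arm(
  series=[
    [1,0,0,0,0],
    [1,0,0,0,0],
  ],
)

```text
time: 5.87
ee_pos: [505.5, 177.7, 173.4]
tool_rot: [-0.001, 1.0, 0.0, -0.004]
ft_force: [-11.0, -0.0, 7.1]
finger_gap: 0.227
gripper_force: 27.0
```

Emit:
move_arm(
  series=[
    [-1,0,0,0,0],
    [-1,0,0,0,0],
    [-1,0,0,0,0],
    [-1,0,0,0,0],
    [-1,0,0,-1,0],
    [-1,0,0,-1,0],
    [-1,0,0,-1,0],
    [-1,-0.5,-1,-1,0],
    [-1,-0.5,-1,0,0],
    [-1,0,0,0,0],
  ],
)

```text
time: 6.7
ee_pos: [532.2, 131.6, 255.3]
tool_rot: [0.003, 1.0, -0.001, 0.002]
ft_force: [-0.6, -1.2, -0.0]
finger_gap: 0.997
gripper_force: 0.0
```

```bash
python3 - <<'E'
from h import *
for c in("top","scene"):
    p=env.get_image(c); save(p,c+"1"); W=world(p)
    for n,b,z in[("cover",(500,780,-120,160),(78,100)),("arm",(430,650,140,250),(134,156)),("knob",(430,650,140,250),(165,200)),("handle",(560,780,-50,140),(112,132))]:
        try: print(n,*rect(W,0,0,b,z))
        except Exception as e: print(n,"none")
E
```

```text
cover [628.3  33.4] [210.4 167. ] 89.74 87.5 5050
arm none
knob none
handle [627.7  32.9] [90.6 16.1] -0.47 123.1 251
cover [628.9  35.3] [214.3 167.1] 89.69 88.2 4700
arm [555.3 178.8] [176.9  27.5] 3.93 145.9 575
knob [509.8 176. ] [20.6 18.2] -29.79 179.8 71
handle [629.8  34.4] [89.5 19. ] 0.02 122.7 305
```

Emit:
move_arm(
  series=[
    [-1,-0.96,-0.97,0,0],
    [-1,-0.96,-0.97,0,0],
    [-1,-0.96,-0.97,0,0],
    [-1,-0.96,-0.97,0,0],
    [-1,-0.96,-0.97,0,0],
    [-1,0,0,1,0],
    [-1,0,0,1,0],
    [-1,0,0,1,0],
    [-1,0,0,1,0],
    [-1,0,0,0.5,0],
    [-1,0,0,0,0],
    [-1,0,0,0,0],
  ],
  grip_force=60,
)

```text
time: 7.8
ee_pos: [625.0, 40.5, 163.0]
tool_rot: [-0.001, 1.0, 0.0, -0.001]
ft_force: [-0.3, 0.4, 0.1]
finger_gap: 0.998
gripper_force: 0.0
```

Emit:
move_arm(
  series=[
    [-1,-0.18,-0.33,0,0],
    [-1,0,0,1,0],
    [-1,0,0,0.8,0],
    [-1,0,0,0.3,0],
    [-1,0,0,0.1,0],
    [-1,0,0,0,0],
    [0.3,0,0,0,0],
    [1,0,0,0,0],
    [1,0,0,0,0],
    [1,0,0,0,0],
    [1,0,0,0,0],
  ],
)

```text
time: 8.72
ee_pos: [629.1, 33.2, 119.8]
tool_rot: [-0.0, 1.0, 0.0, 0.0]
ft_force: [0.3, 0.1, -0.1]
finger_gap: 0.299
gripper_force: 0.0
```

Emit:
move_arm(
  series=[
    [1,0,0,0,0],
    [1,0,0,0,0],
    [1,0,0,0,0],
  ],
)

```text
time: 8.97
ee_pos: [629.2, 33.3, 119.8]
tool_rot: [-0.0, 1.0, 0.0, 0.0]
ft_force: [-0.4, -1.0, 3.3]
finger_gap: 0.175
gripper_force: 60.2
```

Emit:
move_arm(
  series=[
    [1,0,0,-0.3,0],
    [1,0,0,-0.4,0],
    [1,0,0,-0.5,0],
    [1,0,0,-0.8,0],
    [1,0,0,-0.8,0],
    [1,0,0,-0.8,0],
    [1,0,0,-0.8,0],
    [1,0,0,-0.8,0],
    [1,0,0,-0.8,0],
    [1,0,0,-0.6,0],
    [1,0,0,-0.3,0],
    [1,0,0,0,0],
  ],
)

```text
time: 9.97
ee_pos: [629.6, 33.1, 259.2]
tool_rot: [-0.0, 1.0, 0.0, 0.001]
ft_force: [0.4, -0.3, -3.6]
finger_gap: 0.176
gripper_force: 59.3
```

Emit:
move_arm(
  series=[
    [1,0.2,0.4,0,0],
    [1,0.3,0.7,0,0],
    [1,0.36,0.93,0,0],
    [1,0.36,0.93,0,0],
    [1,0.36,0.93,0,0],
    [1,0.36,0.93,0,0],
    [1,0.36,0.93,0,0],
    [1,0.36,0.93,0,0],
    [1,0.36,0.93,0,0],
    [1,0.36,0.93,0,0],
    [1,0.36,0.93,0,0],
    [1,0.36,0.93,0,0],
  ],
)

```text
time: 10.97
ee_pos: [545.0, 242.3, 255.7]
tool_rot: [-0.001, 1.0, -0.001, -0.001]
ft_force: [0.4, -0.8, -3.9]
finger_gap: 0.172
gripper_force: 59.2
```

Emit:
move_arm(
  series=[
    [1,0.36,0.93,0,0],
    [1,0.36,0.93,0,0],
    [1,0.36,0.93,0,0],
    [1,0.36,0.93,0,0],
    [1,0.36,0.93,0,0],
    [1,0.36,0.93,0,0],
    [1,0.36,0.93,0,0],
    [1,0.36,0.93,0,0],
    [1,0.3,0.7,0,0],
    [1,0,0,0,0],
    [1,0,0,0,0],
  ],
)

```text
time: 11.88
ee_pos: [481.6, 404.7, 256.1]
tool_rot: [-0.002, 1.0, -0.001, -0.001]
ft_force: [-0.3, -0.6, -4.4]
finger_gap: 0.173
gripper_force: 59.2
```

Emit:
move_arm(
  series=[
    [1,-0.25,0,1,0],
    [1,0,0,1,0],
    [1,0,0,1,0],
    [1,0,0,1,0],
    [1,0,0,1,0],
    [1,0,0,1,0],
    [1,0,0,1,0],
    [1,0,0,1,0],
    [1,0,0,1,0],
    [1,0,0,0.7,0],
    [1,0,0,0,0],
    [1,0,0,0,0],
  ],
)

```text
time: 12.88
ee_pos: [488.1, 402.7, 62.7]
tool_rot: [0.0, 1.0, -0.001, -0.001]
ft_force: [1.0, -0.3, -4.1]
finger_gap: 0.178
gripper_force: 59.1
```

Emit:
move_arm(
  series=[
    [1,0,0,0.4,0],
    [1,0,0,0.3,0],
    [1,0,0,0.2,0],
    [1,0,0,0.08,0],
    [1,0,0,0.03,0],
    [1,0,0,0,0],
  ],
)

```text
time: 13.38
ee_pos: [488.1, 403.9, 43.2]
tool_rot: [-0.0, 1.0, 0.0, 0.0]
ft_force: [1.1, -0.1, -3.2]
finger_gap: 0.174
gripper_force: 59.2
```

Release and rise, then look.

Emit:
move_arm(
  series=[
    [1,0,0,0.03,0],
    [-1,0,0,0,0],
    [-1,0,0,0,0],
    [-1,0,0,0,0],
    [-1,0,0,0,0],
    [-1,0,0,0,0],
    [-1,0,0,-1,0],
    [-1,0,0,-1,0],
    [-1,0,0,-1,0],
    [-1,0,0,-1,0],
    [-1,0,0,-1,0],
    [-1,0,0,-1,0],
  ],
)

```text
time: 14.38
ee_pos: [488.1, 403.8, 163.8]
tool_rot: [-0.0, 1.0, 0.0, 0.0]
ft_force: [0.2, 0.3, 0.9]
finger_gap: 1.001
gripper_force: 0.0
```

Emit:
move_arm(
  series=[
    [-1,0,0,-1,0],
    [-1,0,0,-1,0],
    [-1,0,0,-1,0],
    [-1,-0.6,-1,-0.5,0],
    [-1,-0.6,-1,0,0],
    [-1,-0.6,-1,0,0],
    [-1,-0.6,-1,0,0],
    [-1,-0.6,-1,0,0],
    [-1,-0.6,-1,0,0],
    [-1,-0.6,-1,0,0],
    [-1,-0.6,-1,0,0],
    [-1,-0.6,-1,0,0],
  ],
)

```text
time: 15.38
ee_pos: [596.7, 222.9, 232.8]
tool_rot: [-0.0, 1.0, 0.0, 0.0]
ft_force: [0.5, 0.2, -1.4]
finger_gap: 0.999
gripper_force: 0.0
```

```bash
python3 - <<'E'
from h import *
for c in("top","scene"):
    p=env.get_image(c); save(p,c+"2"); W=world(p); print(c)
    for n,b,z in[("cover",(350,620,270,560),(7,25)),("handle",(380,600,300,500),(38,60)),("walls",(500,780,-120,160),(72,90)),
     ("modA rib",(400,700,-500,-370),(58,90)),("modB rib",(400,560,-330,-220),(58,90))]:
        try: print(n,*rect(W,0,0,b,z))
        except Exception as e: print(n,"none")
    print([ (d["conf"],d["rect"]) for d in env.boxes_of("module0",p)])
E
```

```text
top
cover [487.6 447.9] [191.7 130.2] 1.91 11.1 2067
handle [487.4 403. ] [86.7 19.8] 1.15 45.8 216
walls [695.6  32.7] [203.7  18.4] 89.75 81.2 557
modA rib [ 538.1 -421. ] [60.1 15.3] -6.7 69.1 153
modB rib [ 448.8 -256.4] [58.6 14.6] -5.28 68.7 145
[(0.93, [487.6, 279.7, 518.0, 318.0]), (0.87, [397.7, 214.1, 430.7, 254.7]), (0.83, [446.9, 238.2, 475.9, 279.4]), (0.63, [384.5, 269.5, 412.4, 309.6])]
scene
cover [487.7 417. ] [204.4 203.2] -86.92 11.5 1780
handle [519.7 402. ] [28.8 16.9] 5.19 45.9 56
walls [696.7  36.2] [208.6  18.1] 89.87 81.8 581
modA rib [ 540.3 -420.2] [60.2 14. ] -7.83 69.5 220
modB rib [ 450.6 -254.7] [62.3 15.1] -6.27 69.2 174
[(0.89, [269.4, 315.1, 299.6, 368.0]), (0.74, [199.1, 341.4, 245.7, 393.4]), (0.68, [230.7, 267.5, 273.4, 314.4]), (0.6, [117.1, 349.1, 175.0, 390.1])]
```

Emit:
move_arm(
  series=[
    [0,0.3,-0.5,0,0],
    [0,0.3,-1,0,0],
    [0,0.3,-1,0,0],
    [0,0.3,-1,0,0],
    [0,0.3,-1,0,0],
    [0,0.3,-1,0,0],
    [0,0.3,-1,0,0],
    [0,0.3,-1,0,0],
    [0,0.3,-1,0,0],
    [0,0.3,-1,0,0],
    [0,0.3,-1,0,0],
    [0,0.3,-1,0,0],
  ],
)

```text
time: 16.58
ee_pos: [523.2, -6.0, 232.6]
tool_rot: [-0.002, 1.0, 0.0, 0.0]
ft_force: [-0.2, 0.1, 0.6]
finger_gap: 0.497
gripper_force: 0.0
```

Emit:
move_arm(
  series=[
    [0,0.3,-1,0,0],
    [0,0.3,-1,0,0],
    [0,0.3,-1,0,0],
    [0,0.3,-1,0,0],
    [0,0.3,-1,0,0],
    [0,0.3,-1,0,0],
    [0,0.3,-1,0,0],
    [0,0.3,-1,0,0],
    [0,0.3,-1,0,0],
    [0,0.3,-1,0,0],
    [0,0.3,-1,0,0],
    [0,0.3,-1,0,0],
  ],
)

```text
time: 17.58
ee_pos: [451.9, -245.7, 232.5]
tool_rot: [-0.002, 1.0, 0.001, 0.0]
ft_force: [0.2, 0.2, -0.3]
finger_gap: 0.502
gripper_force: 0.0
```

Emit:
move_arm(
  series=[
    [0,0,0,0.5,0.143],
    [0,0,0,0.5,0],
    [0,0,0,0,0],
  ],
)

```text
time: 17.83
ee_pos: [451.3, -244.3, 210.4]
tool_rot: [0.054, 0.999, 0.001, -0.002]
ft_force: [-0.4, 1.2, -0.4]
finger_gap: 0.502
gripper_force: 0.0
```

```bash
cat >> h.py <<'E'
def delta(x,y,z):
    """tool-axis shift in units to reach world x,y,z (tool pointing down), and the closing axis' azimuth"""
    from scipy.spatial.transform import Rotation as R
    o=env.observe(); r=R.from_quat(o["tool_rot"]); d=r.inv().apply(np.array([x,y,z])-o["ee_pos"])/20
    a=r.apply([0,1,0]); print("pos",o["ee_pos"].round(1),"units",d.round(2),"az",np.degrees(np.arctan2(a[1],a[0])).round(2))
E
python3 - <<'E'
from h import *
for c in("top","scene"):
    p=env.get_image(c); W=world(p)
    for n,b,z in[("modA rib",(400,700,-500,-370),(58,90)),("modB rib",(400,560,-330,-220),(58,80)),("modB body",(380,560,-330,-210),(30,52))]:
        try: print(n,*rect(W,0,0,b,z))
        except Exception as e: print(n,"none")
delta(449.7,-255.6,70)
E
```

```text
modA rib [ 538.3 -421.5] [60.  15.9] -7.57 69.0 152
modB rib none
modB body [ 487.3 -247.9] [25.7 22.1] -6.94 44.3 58
modA rib [ 540.3 -420.2] [59.2 14.1] -7.21 69.6 216
modB rib [ 450.7 -255.2] [60.8 14.5] -5.84 69.3 177
modB body [ 450.  -255.3] [102.2  46.9] -5.5 44.7 636
pos [ 452.4 -244.5  211.9] units [ 0.07 -0.58  7.1 ] az 83.87
```

Emit:
move_arm(
  series=[
    [0,0.06,-0.57,1,0],
    [0,0,0,1,0],
    [0,0,0,1,0],
    [0,0,0,1,0],
    [0,0,0,1,0],
    [0,0,0,1,0],
    [0,0,0,0.7,0],
    [0,0,0,0.3,0],
    [0,0,0,0,0],
    [0,0,0,0,0],
  ],
  grip_force=70,
)

```text
time: 18.77
ee_pos: [450.7, -257.0, 73.0]
tool_rot: [0.055, 0.998, -0.0, 0.0]
ft_force: [0.1, 0.7, 0.0]
finger_gap: 0.503
gripper_force: 0.0
```

```bash
python3 - <<'E'
from h import *
delta(449.9,-255.4,70)
E
```

```text
pos [ 450.7 -257.    73. ] units [0.05 0.08 0.15] az 83.7
```

Emit:
move_arm(
  series=[
    [0,0.05,0.08,0.13,0],
    [0,0,0,0,0],
    [1,0,0,0,0],
    [1,0,0,0,0],
    [1,0,0,0,0],
    [1,0,0,0,0],
    [1,0,0,0,0],
    [1,0,0,0,0],
  ],
)

```text
time: 19.43
ee_pos: [449.7, -255.8, 70.6]
tool_rot: [0.056, 0.998, 0.0, 0.001]
ft_force: [-1.0, 1.4, 5.3]
finger_gap: 0.148
gripper_force: 70.7
```

Emit:
move_arm(
  series=[
    [1,0,0,-0.3,0],
    [1,0,0,-0.5,0],
    [1,0,0,-0.8,0],
    [1,0,0,-0.8,0],
    [1,0,0,-0.8,0],
    [1,0,0,-0.8,0],
    [1,0,0,-0.8,0],
    [1,0,0,-0.8,0],
    [1,0,0,-0.6,0],
    [1,0,0,-0.3,-0.14],
    [1,0,0,0,0],
    [1,0,0,0,0],
  ],
)

```text
time: 20.43
ee_pos: [448.9, -255.6, 199.9]
tool_rot: [0.002, 1.0, 0.0, -0.0]
ft_force: [0.0, 0.8, -4.8]
finger_gap: 0.15
gripper_force: 69.4
```

```bash
python3 - <<'E'
from h import *
delta(629,-33.5,200)
p=env.get_image("scene"); W=world(p)
print(*rect(W,0,0,(560,700,-110,170),(72,90)))
m=(abs(W[...,0]-629)<45)&(W[...,2]>25)&(W[...,2]<48)&(W[...,1]>-90)&(W[...,1]<160)
h,e=np.histogram(W[m][:,1],bins=np.arange(-80,150,4)); print(list(zip(e.astype(int),h)))
E
```

```text
pos [ 448.9 -255.6  199.9] units [-8.96 11.14 -0.  ] az 89.75
[565.2  34.9] [205.4  10.3] 89.95 81.4 357
[(np.int64(-80), np.int64(0)), (np.int64(-76), np.int64(0)), (np.int64(-72), np.int64(9)), (np.int64(-68), np.int64(137)), (np.int64(-64), np.int64(36)), (np.int64(-60), np.int64(0)), (np.int64(-56), np.int64(0)), (np.int64(-52), np.int64(0)), (np.int64(-48), np.int64(0)), (np.int64(-44), np.int64(0)), (np.int64(-40), np.int64(0)), (np.int64(-36), np.int64(0)), (np.int64(-32), np.int64(0)), (np.int64(-28), np.int64(0)), (np.int64(-24), np.int64(0)), (np.int64(-20), np.int64(0)), (np.int64(-16), np.int64(0)), (np.int64(-12), np.int64(0)), (np.int64(-8), np.int64(0)), (np.int64(-4), np.int64(38)), (np.int64(0), np.int64(80)), (np.int64(4), np.int64(7)), (np.int64(8), np.int64(0)), (np.int64(12), np.int64(0)), (np.int64(16), np.int64(0)), (np.int64(20), np.int64(0)), (np.int64(24), np.int64(0)), (np.int64(28), np.int64(0)), (np.int64(32), np.int64(0)), (np.int64(36), np.int64(0)), (np.int64(40), np.int64(0)), (np.int64(44), np.int64(0)), (np.int64(48), np.int64(0)), (np.int64(52), np.int64(0)), (np.int64(56), np.int64(0)), (np.int64(60), np.int64(4)), (np.int64(64), np.int64(84)), (np.int64(68), np.int64(34)), (np.int64(72), np.int64(1)), (np.int64(76), np.int64(0)), (np.int64(80), np.int64(0)), (np.int64(84), np.int64(0)), (np.int64(88), np.int64(0)), (np.int64(92), np.int64(0)), (np.int64(96), np.int64(0)), (np.int64(100), np.int64(0)), (np.int64(104), np.int64(0)), (np.int64(108), np.int64(0)), (np.int64(112), np.int64(0)), (np.int64(116), np.int64(0)), (np.int64(120), np.int64(0)), (np.int64(124), np.int64(0)), (np.int64(128), np.int64(63)), (np.int64(132), np.int64(97)), (np.int64(136), np.int64(16)), (np.int64(140), np.int64(0)), (np.int64(144), np.int64(0))]
```

Emit:
move_arm(
  series=[
    [1,-0.5,0.6,0,0],
    [1,-0.78,0.97,0,0],
    [1,-0.78,0.97,0,0],
    [1,-0.78,0.97,0,0],
    [1,-0.78,0.97,0,0],
    [1,-0.78,0.97,0,0],
    [1,-0.78,0.97,0,0],
    [1,-0.78,0.97,0,0],
    [1,-0.78,0.97,0,0],
    [1,-0.78,0.97,0,0],
    [1,-0.78,0.97,0,0],
    [1,-0.66,0.84,0,0],
  ],
)

```text
time: 21.48
ee_pos: [629.0, -31.1, 198.2]
tool_rot: [0.001, 1.0, 0.0, -0.001]
ft_force: [-0.4, 0.8, -4.2]
finger_gap: 0.148
gripper_force: 69.3
```

Emit:
move_arm(
  series=[
    [1,0,0,0,0],
    [1,0,0,0,0],
    [1,0,0,0,0],
  ],
)

```text
time: 21.73
ee_pos: [627.9, -33.9, 198.6]
tool_rot: [0.002, 1.0, -0.001, -0.001]
ft_force: [-1.1, -1.1, -5.3]
finger_gap: 0.144
gripper_force: 69.3
```

```bash
python3 - <<'E'
from h import *
delta(629,-33.5,76)
p=env.get_image("scene"); W=world(p)
print(*rect(W,0,0,(540,720,-110,50),(168,182)))
E
```

```text
pos [627.9 -33.9 198.6] units [-0.07  0.03  6.13] az 89.82
[628.1 -33.8] [100.8  48. ] 0.18 173.0 492
```

Emit:
move_arm(
  series=[
    [1,-0.06,0.03,0.7,0],
    [1,0,0,0.8,0],
    [1,0,0,0.8,0],
    [1,0,0,0.8,0],
    [1,0,0,0.8,0],
    [1,0,0,0.8,0],
    [1,0,0,0.7,0],
    [1,0,0,0.4,0],
    [1,0,0,0.2,0],
    [1,0,0,0,0],
    [1,0,0,0,0],
  ],
)

```text
time: 22.7
ee_pos: [630.4, -32.8, 80.4]
tool_rot: [0.001, 1.0, -0.0, 0.0]
ft_force: [0.7, -0.6, -4.0]
finger_gap: 0.145
gripper_force: 69.2
```

Emit:
move_arm(
  series=[
    [1,0,0,0.15,0],
    [1,0,0,0.1,0],
    [1,0,0,0,0],
    [0.1,0,0,0,0],
    [0.1,0,0,0,0],
    [0.1,0,0,0,0],
    [0.1,0,0,-0.5,0],
    [0.1,0,0,-1,0],
    [0.1,0,0,-1,0],
    [0.1,0,0,-1,0],
    [0.1,0,0,-1,0],
    [0.1,0,0,-1,0],
  ],
)

```text
time: 23.7
ee_pos: [630.2, -32.7, 187.2]
tool_rot: [0.001, 1.0, 0.0, 0.001]
ft_force: [0.1, 0.1, 0.3]
finger_gap: 0.447
gripper_force: 0.0
```

```bash
python3 - <<'E'
from h import *
for c in("top","scene"):
    p=env.get_image(c); W=world(p)
    for n,b,z in[("modA rib",(400,700,-500,-370),(58,90)),("modB rib",(540,720,-110,50),(62,80)),("modB body",(580,675,-110,100),(45,58))]:
        try: print(n,*rect(W,0,0,b,z))
        except Exception as e: print(n,"none")
delta(539.2,-420.8,200)
E
```

```text
modA rib [ 538.3 -421.3] [60.2 15.4] -8.15 68.4 155
modB rib [560.6 -65. ] [10.   2.5] 0.99 78.7 6
modB body [630.8 -67.7] [0. 0.] 0.0 46.4 1
modA rib [ 540.6 -420.2] [59.5 14.1] -7.46 69.5 217
modB rib [631. -32.] [59.9 16. ] -0.01 74.3 193
modB body [627.9 -32.1] [94.1 48.4] -0.0 50.4 438
pos [632.5 -33.  190.1] units [  4.62 -19.4   -0.54] az 89.89
```

Emit:
move_arm(
  series=[
    [0,0.23,-0.97,0,0],
    [0,0.23,-0.97,0,0],
    [0,0.23,-0.97,0,0],
    [0,0.23,-0.97,0,0],
    [0,0.23,-0.97,0,0],
    [0,0.23,-0.97,0,0],
    [0,0.23,-0.97,0,0],
    [0,0.23,-0.97,0,0],
    [0,0.23,-0.97,0,0],
    [0,0.23,-0.97,0,0],
  ],
)

```text
time: 24.63
ee_pos: [583.1, -227.3, 184.8]
tool_rot: [0.001, 1.0, 0.0, -0.0]
ft_force: [0.1, -0.2, -0.6]
finger_gap: 0.501
gripper_force: 0.0
```

Emit:
move_arm(
  series=[
    [0,0.23,-0.97,0,0],
    [0,0.23,-0.97,0,0],
    [0,0.23,-0.97,0,0],
    [0,0.23,-0.97,0,0],
    [0,0.23,-0.97,0,0],
    [0,0.23,-0.97,0,0],
    [0,0.23,-0.97,0,0],
    [0,0.23,-0.97,0,0],
    [0,0.23,-0.97,0,0],
    [0,0.23,-0.97,0,0],
    [0,0,0,0,0.155],
    [0,0,0,0,0],
  ],
)

```text
time: 25.63
ee_pos: [535.9, -422.2, 184.6]
tool_rot: [0.065, 0.998, -0.0, -0.0]
ft_force: [0.2, 0.9, -0.1]
finger_gap: 0.502
gripper_force: 0.0
```

Emit:
move_arm(
  series=[
    [0,0,0,0,0],
    [0,0,0,0,0],
  ],
)

```text
time: 25.8
ee_pos: [538.0, -419.2, 184.6]
tool_rot: [0.06, 0.998, 0.001, 0.0]
ft_force: [0.3, -0.1, 0.1]
finger_gap: 0.499
gripper_force: 0.0
```

```bash
python3 - <<'E'
from h import *
p=env.get_image("scene"); W=world(p)
print(*rect(W,0,0,(400,700,-500,-370),(30,90)),*rect(W,0,0,(400,700,-500,-370),(58,90)))
delta(539.4,-420.8,70)
E
```

```text
[ 539.9 -420.2] [101.6  46.6] -7.26 45.4 1108 [ 540.2 -420.1] [59.7 14.3] -7.63 69.4 217
pos [ 538.1 -419.1  184.7] units [-0.07 -0.08  5.74] az 83.15
```

Emit:
move_arm(
  series=[
    [0,-0.07,-0.08,1,0],
    [0,0,0,1,0],
    [0,0,0,1,0],
    [0,0,0,1,0],
    [0,0,0,1,0],
    [0,0,0,0.4,0],
    [0,0,0,0.2,0],
    [0,0,0,0,0],
    [0,0,0,0,0],
  ],
)

```text
time: 26.6
ee_pos: [539.2, -422.4, 74.0]
tool_rot: [0.061, 0.998, -0.0, 0.001]
ft_force: [-0.0, 0.0, 0.6]
finger_gap: 0.498
gripper_force: 0.0
```

```bash
python3 - <<'E'
from h import *
delta(539.4,-420.8,70.5)
E
```

```text
pos [ 539.2 -422.4   74. ] units [0.   0.08 0.17] az 82.98
```

Emit:
move_arm(
  series=[
    [0,0,0.08,0.17,0],
    [0,0,0,0,0],
    [1,0,0,0,0],
    [1,0,0,0,0],
    [1,0,0,0,0],
    [1,0,0,0,0],
    [1,0,0,0,0],
    [1,0,0,0,0],
  ],
)

```text
time: 27.27
ee_pos: [539.0, -421.0, 70.2]
tool_rot: [0.062, 0.998, -0.0, 0.0]
ft_force: [-0.0, -0.5, 3.6]
finger_gap: 0.146
gripper_force: 70.9
```

Emit:
move_arm(
  series=[
    [1,0,0,-0.3,0],
    [1,0,0,-0.5,0],
    [1,0,0,-0.8,0],
    [1,0,0,-0.8,0],
    [1,0,0,-0.8,0],
    [1,0,0,-0.8,0],
    [1,0,0,-0.8,0],
    [1,0,0,-0.8,0],
    [1,0,0,-0.6,0],
    [1,0,0,-0.3,-0.155],
    [1,0,0,0,0],
    [1,0,0,0,0],
  ],
)

```text
time: 28.27
ee_pos: [538.6, -420.4, 199.5]
tool_rot: [0.002, 1.0, 0.0, 0.0]
ft_force: [-0.7, -0.8, -4.1]
finger_gap: 0.151
gripper_force: 69.9
```

```bash
python3 - <<'E'
from h import *
delta(629.5,33.8,200)
E
```

```text
pos [ 538.6 -420.4  199.5] units [-4.440e+00  2.273e+01 -1.000e-02] az 89.74
```

Emit:
move_arm(
  series=[
    [1,-0.1,0.5,0,0],
    [1,-0.19,0.97,0,0],
    [1,-0.19,0.97,0,0],
    [1,-0.19,0.97,0,0],
    [1,-0.19,0.97,0,0],
    [1,-0.19,0.97,0,0],
    [1,-0.19,0.97,0,0],
    [1,-0.19,0.97,0,0],
    [1,-0.19,0.97,0,0],
    [1,-0.19,0.97,0,0],
    [1,-0.19,0.97,0,0],
    [1,-0.19,0.97,0,0],
  ],
)

```text
time: 29.27
ee_pos: [582.3, -195.1, 198.4]
tool_rot: [0.002, 1.0, 0.0, -0.001]
ft_force: [-0.1, 0.4, -3.3]
finger_gap: 0.143
gripper_force: 69.9
```

Emit:
move_arm(
  series=[
    [1,-0.19,0.97,0,0],
    [1,-0.19,0.97,0,0],
    [1,-0.19,0.97,0,0],
    [1,-0.19,0.97,0,0],
    [1,-0.19,0.97,0,0],
    [1,-0.19,0.97,0,0],
    [1,-0.19,0.97,0,0],
    [1,-0.19,0.97,0,0],
    [1,-0.19,0.97,0,0],
    [1,-0.19,0.97,0,0],
    [1,-0.19,0.97,0,0],
    [1,-0.16,0.9,0,0],
  ],
)

```text
time: 30.27
ee_pos: [627.4, 36.4, 198.3]
tool_rot: [0.001, 1.0, 0.0, -0.001]
ft_force: [0.4, 0.2, -4.2]
finger_gap: 0.145
gripper_force: 69.9
```

Emit:
move_arm(
  series=[
    [1,0,0,0,0],
    [1,0,0,0,0],
    [1,0,0,0,0],
  ],
)

```text
time: 30.52
ee_pos: [627.5, 33.7, 198.7]
tool_rot: [0.001, 1.0, -0.001, -0.001]
ft_force: [-0.4, -0.3, -4.0]
finger_gap: 0.15
gripper_force: 69.8
```

```bash
python3 - <<'E'
from h import *
delta(629.5,33.8,76)
p=env.get_image("scene"); W=world(p)
for b,z in(((540,720,-30,110),(168,182)),((540,720,-110,0),(62,80))): print(*rect(W,0,0,b,z))
E
```

```text
pos [627.5  33.7 198.7] units [-0.11  0.01  6.14] az 89.85
[628.3  33.6] [100.6  48.5] 0.43 173.8 486
[631.6 -32.1] [59.6 17.3] -0.62 73.6 193
```

Emit:
move_arm(
  series=[
    [1,-0.05,0.02,0.7,0],
    [1,0,0,0.8,0],
    [1,0,0,0.8,0],
    [1,0,0,0.8,0],
    [1,0,0,0.8,0],
    [1,0,0,0.8,0],
    [1,0,0,0.7,0],
    [1,0,0,0.4,0],
    [1,0,0,0.2,0],
    [1,0,0,0,0],
    [1,0,0,0,0],
  ],
)

```text
time: 31.48
ee_pos: [629.7, 34.3, 80.0]
tool_rot: [0.001, 1.0, 0.0, 0.0]
ft_force: [0.1, 0.2, -3.6]
finger_gap: 0.148
gripper_force: 69.8
```

Emit:
move_arm(
  series=[
    [1,0,0,0.15,0],
    [1,0,0,0.08,0],
    [1,0,0,0,0],
    [0.1,0,0,0,0],
    [0.1,0,0,0,0],
    [0.1,0,0,0,0],
    [0.1,0,0,-0.5,0],
    [0.1,0,0,-1,0],
    [0.1,0,0,-1,0],
    [0.1,0,0,-1,0],
    [0.1,0,0,-1,0],
    [0.1,0,0,-1,0],
  ],
)

```text
time: 32.48
ee_pos: [629.5, 34.3, 187.2]
tool_rot: [0.001, 1.0, 0.0, 0.001]
ft_force: [0.1, 0.7, -0.9]
finger_gap: 0.446
gripper_force: 0.0
```

Emit:
move_arm(
  series=[
    [-1,0,0,-1,0],
    [-1,0,0,-1,0],
    [-1,0,0,-1,0],
    [-1,0.5,1,0,0],
    [-1,0.5,1,0,0],
    [-1,0.5,1,0,0],
    [-1,0.5,1,0,0],
    [-1,0.5,1,0,0],
    [-1,0.5,1,0,0],
    [-1,0.5,1,0,0],
    [-1,0.5,1,0,0],
    [-1,0,0,0,0],
  ],
)

```text
time: 33.48
ee_pos: [547.3, 200.5, 246.1]
tool_rot: [-0.003, 1.0, 0.002, -0.0]
ft_force: [0.3, 0.7, 0.1]
finger_gap: 1.002
gripper_force: 0.0
```

```bash
python3 - <<'E'
from h import *
for c in("top","scene"):
    p=env.get_image(c); save(p,c+"3"); W=world(p)
    for n,b,z in[("mod0 rib",(580,675,-90,-5),(64,82)),("mod1 rib",(580,675,5,65),(64,82)),("mod0",(575,680,-63,-2),(42,58)),("mod1",(575,680,4,63),(42,58)),("cover",(350,620,270,560),(7,25)),("handle",(380,600,300,500),(38,60)),("knob",(430,560,140,250),(165,190))]:
        try: print(n,*rect(W,0,0,b,z))
        except Exception as e: print(n,"none")
delta(488,404,200)
E
```

```text
mod0 rib [629.5 -33.7] [59.9 12.7] 1.01 73.9 140
mod1 rib [628.3  33.5] [60. 14.] -1.17 74.3 137
mod0 [629.  -34.4] [100.4  46.1] 0.83 49.4 552
mod1 [628.5  33.2] [101.3  46.6] -0.72 49.5 563
cover [485.9 448.9] [208.1 143.7] 7.6 11.0 2254
handle [487.3 402.4] [86.6 18. ] 0.25 45.4 219
knob [509.1 176.1] [19.  18.9] -84.97 180.9 68
mod0 rib [631.6 -33. ] [59.4 17.1] 1.08 74.0 182
mod1 rib [630.8  34.1] [60.7 15.6] -1.21 74.2 172
mod0 [630.7 -32.3] [98.2 48.3] 0.11 50.1 490
mod1 [629.7  34.6] [99.8 50.2] 0.32 49.9 479
cover [491.  425.2] [222.1 180.8] -89.69 11.5 2008
handle [489.4 403. ] [88.1 21. ] -0.18 45.8 170
knob [510.4 176.4] [21.8 18.8] -82.65 179.2 73
pos [549.4 195.5 246. ] units [ 3.07 10.43  2.3 ] az 90.03
```

View pics/scene3.png

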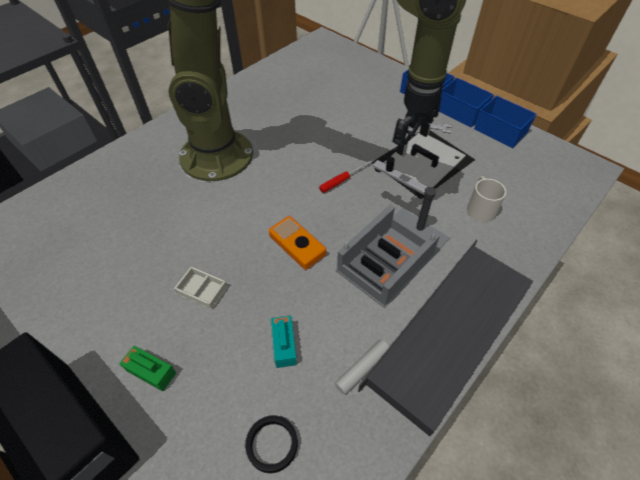

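The scene shows both modules seated side by side in the box at about (372,265) and (390,248), the cover flat on the mat at (425,155) and the hold-down arm swung aside. Next I fetch the cover.

Emit:
move_arm(
  series=[
    [-1,0.3,1,0,0],
    [-1,0.3,1,0,0],
    [-1,0.3,1,0,0],
    [-1,0.3,1,0,0],
    [-1,0.3,1,0,0],
    [-1,0.3,1,0,0],
    [-1,0.3,1,0,0],
    [-1,0.3,1,0,0],
    [-1,0.3,1,0,0],
    [-1,0.3,1,0.5,0],
    [-1,0.07,0.4,1,0],
    [-1,0,0,0,0],
  ],
  grip_force=60,
)

```text
time: 34.58
ee_pos: [486.9, 403.1, 211.7]
tool_rot: [-0.0, 1.0, -0.002, -0.002]
ft_force: [-0.5, 0.0, -1.0]
finger_gap: 1.005
gripper_force: 0.0
```

Emit:
move_arm(
  series=[
    [-1,0,0,1,0],
    [-1,0,0,1,0],
    [-1,0,0,1,0],
    [-1,0,0,1,0],
    [-1,0,0,1,0],
    [-1,0,0,0.5,0],
    [-1,0,0,0,0],
    [-1,0,0,0,0],
  ],
)

```text
time: 35.25
ee_pos: [489.6, 401.6, 105.6]
tool_rot: [0.002, 1.0, -0.0, 0.0]
ft_force: [0.4, -0.4, 0.3]
finger_gap: 0.995
gripper_force: 0.0
```

```bash
python3 - <<'E'
from h import *
delta(488.1,403.8,43)
E
```

```text
pos [489.6 401.6 105.6] units [0.08 0.11 3.13] az 89.81
```

Emit:
move_arm(
  series=[
    [-1,0.07,0.11,1,0],
    [-1,0,0,1,0],
    [-1,0,0,0.7,0],
    [-1,0,0,0.3,0],
    [-1,0,0,0.1,0],
    [-1,0,0,0,0],
  ],
)

```text
time: 35.75
ee_pos: [487.6, 404.9, 43.4]
tool_rot: [0.001, 1.0, 0.0, 0.0]
ft_force: [-0.2, 0.5, -0.9]
finger_gap: 1.001
gripper_force: 0.0
```

```bash
python3 - <<'E'
from h import *
delta(488.1,403.8,43)
E
```

```text
pos [487.6 404.9  43.4] units [-0.03 -0.06  0.02] az 89.89
```

Emit:
move_arm(
  series=[
    [-1,-0.03,-0.06,0,0],
    [-1,0,0,0,0],
    [1,0,0,0,0],
    [1,0,0,0,0],
    [1,0,0,0,0],
    [1,0,0,0,0],
    [1,0,0,0,0],
    [1,0,0,0,0],
    [1,0,0,0,0],
    [1,0,0,0,0],
    [1,0,0,0,0],
  ],
)

```text
time: 36.67
ee_pos: [487.8, 404.0, 43.2]
tool_rot: [0.001, 1.0, 0.0, 0.0]
ft_force: [0.1, 0.6, 1.8]
finger_gap: 0.175
gripper_force: 60.4
```

Emit:
move_arm(
  series=[
    [1,0,0,-0.3,0],
    [1,0,0,-0.5,0],
    [1,0,0,-1,0],
    [1,0,0,-1,0],
    [1,0,0,-1,0],
    [1,0,0,-1,0],
    [1,0,0,-1,0],
    [1,0,0,-1,0],
    [1,0,0,-1,0],
    [1,0,0,-1,0],
    [1,0,0,-1,0],
    [1,0,0,-1,0],
  ],
)

```text
time: 37.67
ee_pos: [487.3, 403.0, 260.0]
tool_rot: [0.001, 1.0, -0.0, -0.0]
ft_force: [0.5, 0.7, -3.8]
finger_gap: 0.178
gripper_force: 59.6
```

Emit:
move_arm(
  series=[
    [1,0,0,-0.5,0],
    [1,0,0,0,0],
    [1,0,0,0,0],
  ],
)

```text
time: 37.92
ee_pos: [487.6, 403.5, 268.8]
tool_rot: [0.001, 1.0, -0.0, 0.0]
ft_force: [1.0, -0.6, -4.5]
finger_gap: 0.178
gripper_force: 59.7
```

```bash
python3 - <<'E'
from h import *
delta(629.2,33.3,255)
E
```

```text
pos [487.6 403.5 268.8] units [ -7.11 -18.49   0.69] az 89.89
```

Emit:
move_arm(
  series=[
    [1,-0.2,-0.5,0,0],
    [1,-0.37,-0.96,0,0],
    [1,-0.37,-0.96,0,0],
    [1,-0.37,-0.96,0,0],
    [1,-0.37,-0.96,0,0],
    [1,-0.37,-0.96,0,0],
    [1,-0.37,-0.96,0,0],
    [1,-0.37,-0.96,0,0],
    [1,-0.37,-0.96,0,0],
    [1,-0.37,-0.96,0,0],
    [1,-0.37,-0.96,0,0],
  ],
)

```text
time: 38.83
ee_pos: [564.9, 199.2, 267.0]
tool_rot: [0.001, 1.0, -0.001, -0.001]
ft_force: [0.4, 0.1, -4.1]
finger_gap: 0.173
gripper_force: 59.6
```

Emit:
move_arm(
  series=[
    [1,-0.37,-0.96,0,0],
    [1,-0.37,-0.96,0,0],
    [1,-0.37,-0.96,0,0],
    [1,-0.37,-0.96,0,0],
    [1,-0.37,-0.96,0,0],
    [1,-0.37,-0.96,0,0],
    [1,-0.37,-0.96,0,0],
    [1,-0.37,-0.96,0,0],
    [1,-0.25,-0.7,0,0],
    [1,0,0,0,0],
    [1,0,0,0,0],
    [1,0,0,0,0],
  ],
)

```text
time: 39.83
ee_pos: [628.5, 34.2, 267.6]
tool_rot: [0.001, 1.0, 0.0, -0.001]
ft_force: [0.3, 0.3, -3.3]
finger_gap: 0.175
gripper_force: 59.6
```

```bash
python3 - <<'E'
from h import *
delta(629.2,33.3,140)
for c in("top","scene"):
    W=world(env.get_image(c))
    print(*rect(W,0,0,(500,780,-120,170),(225,247)))
    for n,b,z in[("mod0 rib",(580,675,-90,-5),(64,82)),("mod1 rib",(580,675,5,65),(64,82))]:
        try: print(n,*rect(W,0,0,b,z))
        except Exception as e: print(n,"none")
E
```

```text
pos [628.5  34.2 267.6] units [-0.05 -0.05  6.38] az 89.91
[628.3 -28.3] [167.1  87.9] -1.34 235.0 2455
mod0 rib none
mod1 rib none
[629.   35.9] [213.7 168.2] 89.68 235.8 4821
mod0 rib [631.2 -32.4] [59.6 15.4] 1.02 74.5 181
mod1 rib [630.8  29.5] [59.3 12.6] 6.36 72.7 104
```

Emit:
move_arm(
  series=[
    [1,-0.04,-0.04,0.8,0],
    [1,0,0,0.9,0],
    [1,0,0,0.9,0],
    [1,0,0,0.9,0],
    [1,0,0,0.9,0],
    [1,0,0,0.8,0],
    [1,0,0,0.5,0],
    [1,0,0,0.2,0],
    [1,0,0,0,0],
    [1,0,0,0,0],
    [1,0,0,0,0],
  ],
)

```text
time: 40.85
ee_pos: [630.9, 33.2, 152.3]
tool_rot: [0.001, 1.0, 0.0, 0.001]
ft_force: [-0.7, 0.6, -3.8]
finger_gap: 0.171
gripper_force: 59.6
```

```bash
python3 - <<'E'
from h import *
delta(629.2,33.4,119.8)
W=world(env.get_image("scene")); print(*rect(W,0,0,(500,780,-120,170),(100,118)))
E
```

```text
pos [630.9  33.2 152.3] units [0.09 0.01 1.62] az 89.92
[714.1 -11.6] [43.9  1.7] 87.82 116.8 13
```

Emit:
move_arm(
  series=[
    [1,0.08,0,0,0],
    [1,0,0,0.3,0],
    [1,0,0,0.2,0],
    [1,0,0,0,0],
    [1,0,0,0,0],
  ],
)

```text
time: 41.32
ee_pos: [628.1, 33.1, 140.3]
tool_rot: [0.001, 1.0, -0.0, -0.001]
ft_force: [0.3, -0.1, -3.9]
finger_gap: 0.174
gripper_force: 59.6
```

```bash
python3 - <<'E'
from h import *
delta(629.2,33.4,119.8)
E
```

```text
pos [628.1  33.1 140.3] units [-0.06  0.02  1.02] az 89.9
```

Emit:
move_arm(
  series=[
    [1,-0.05,0.01,0.2,0],
    [1,0,0,0.2,0],
    [1,0,0,0.2,0],
    [1,0,0,0.2,0],
    [1,0,0,0.15,0],
    [1,0,0,0.05,0],
    [1,0,0,0,0],
    [1,0,0,0,0],
  ],
)

```text
time: 41.98
ee_pos: [629.6, 33.2, 121.0]
tool_rot: [0.001, 1.0, 0.0, 0.0]
ft_force: [0.3, 0.2, -3.1]
finger_gap: 0.178
gripper_force: 59.6
```

Emit:
move_arm(
  series=[
    [1,0,0,0.06,0],
    [1,0,0,0,0],
    [-0.3,0,0,0,0],
    [-0.3,0,0,0,0],
    [-0.3,0,0,0,0],
    [-0.3,0,0,0,0],
    [-0.3,0,0,-0.5,0],
    [-0.3,0,0,-1,0],
    [-0.3,0,0,-1,0],
    [-0.3,0,0,-1,0],
    [-0.3,0,0,-1,0],
    [-1,0,0,-1,0],
  ],
)

```text
time: 42.98
ee_pos: [629.6, 33.2, 231.8]
tool_rot: [0.001, 1.0, 0.0, 0.001]
ft_force: [0.1, -0.1, 0.6]
finger_gap: 0.775
gripper_force: 0.0
```

Emit:
move_arm(
  series=[
    [-1,0.6,0.8,-1,0],
    [-1,1,1,0,0],
    [-1,1,1,0,0],
    [-1,1,1,0,0],
    [-1,1,1,0,0],
    [-1,1,1,0,0],
    [-1,0.3,1,0,0],
    [-1,0,0.2,0,0],
    [-1,0,0,0,0],
    [-1,0,0,0,0],
  ],
)

```text
time: 43.82
ee_pos: [512.4, 172.5, 250.3]
tool_rot: [0.001, 1.0, -0.0, 0.001]
ft_force: [0.9, -0.4, 0.6]
finger_gap: 1.0
gripper_force: 0.0
```

```bash
python3 - <<'E'
from h import *
for c in("top","scene"):
    p=env.get_image(c); save(p,c+"4"); W=world(p)
    m=(abs(W[...,0]-629)<80)&(abs(W[...,1]-34)<102)&(W[...,2]>80)&(W[...,2]<98); P=W[m]
    k=np.linalg.lstsq(np.c_[P[:,:2],np.ones(len(P))],P[:,2],rcond=None)[0]
    print("cover z,tilt",np.median(P[:,2]),k[:2])
    for n,b,z in[("cover",(500,780,-120,160),(78,100)),("handle",(560,780,-50,140),(112,132)),("knob",(430,560,130,250),(165,190))]:
        try: print(n,*rect(W,0,0,b,z))
        except Exception as e: print(n,"none")
delta(510,176,173)
E
```

```text
cover z,tilt 87.5845714562115 [-0.00028259 -0.00149094]
cover [629.9  32.5] [210.3 167.7] 89.76 87.6 5319
handle [628.3  32.3] [87.7 15.3] 1.32 123.1 248
knob [501.5 170.9] [5.5 1.7] -46.71 178.7 6
cover z,tilt 88.27909057347671 [-0.00060528  0.00050747]
cover [630.1  34.5] [214.2 168.3] 89.74 88.2 4721
handle [631.3  33.5] [89.1 17.4] -0.81 123.0 299
knob [510.5 176.3] [20.7 18.9] 77.63 179.3 72
pos [512.6 171.6 250. ] units [0.13 0.22 3.85] az 89.75
```

View pics/scene4.png

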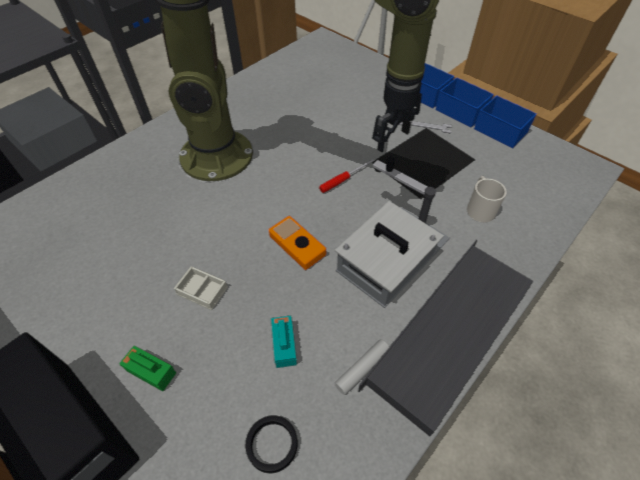

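The cover is back down at (390,250), at the same heights as at the start, with its pins showing at (348,243) and (433,238). Next I swing the hold-down arm home.

Emit:
move_arm(
  series=[
    [-1,0.13,0.22,1,0],
    [-1,0,0,1,0],
    [-1,0,0,1,0],
    [-1,0,0,0.5,0],
    [-1,0,0,0.3,0],
    [-1,0,0,0,0],
    [1,0,0,0,0],
    [1,0,0,0,0],
    [1,0,0,0,0],
    [1,0,0,0,0],
    [1,0,0,0,0],
    [1,0,0,0,0],
  ],
  grip_force=25,
)

```text
time: 44.92
ee_pos: [509.3, 178.0, 174.3]
tool_rot: [0.001, 1.0, 0.0, 0.0]
ft_force: [-0.5, -0.2, 1.9]
finger_gap: 0.226
gripper_force: 25.2
```

Emit:
move_arm(
  series=[
    [1,-0.07,-0.6,0,0],
    [1,-0.16,-0.7,0,0],
    [1,-0.25,-0.68,0,0],
    [1,-0.33,-0.64,0,0],
    [1,-0.4,-0.6,0,0],
    [1,-0.47,-0.55,0,0],
    [1,-0.53,-0.49,0,0],
    [1,-0.59,-0.42,0,0],
    [1,-0.63,-0.35,0,0],
    [1,-0.67,-0.27,0,0],
    [1,-0.7,-0.19,0,0],
    [1,-0.6,-0.08,0,0],
  ],
)

```text
time: 45.92
ee_pos: [616.5, 65.8, 174.0]
tool_rot: [0.0, 1.0, 0.0, -0.001]
ft_force: [-4.6, 0.1, 4.9]
finger_gap: 0.226
gripper_force: 25.7
```

Emit:
move_arm(
  series=[
    [1,0,0,0,0],
    [1,0,0,0,0],
    [1,0,0,0,0],
  ],
)

```text
time: 46.17
ee_pos: [617.2, 65.7, 174.0]
tool_rot: [0.001, 1.0, -0.0, 0.001]
ft_force: [0.6, -1.5, 2.0]
finger_gap: 0.223
gripper_force: 25.5
```

```bash
python3 - <<'E'
from h import *
delta(628,64.2,174)
E
```

```text
pos [617.2  65.7 174. ] units [-0.54 -0.07  0.  ] az 89.87
```

Emit:
move_arm(
  series=[
    [1,-0.2,-0.02,0,0],
    [1,-0.2,-0.02,0,0],
    [1,-0.1,0,0,0],
    [1,0,0,0,0],
    [1,0,0,0,0],
    [-1,0,0,0,0],
    [-1,0,0,0,0],
    [-1,0,0,0,0],
    [-1,0,0,0,0],
    [-1,0,0,-0.6,0],
    [-1,0,0,-1,0],
    [-1,0,0,-1,0],
  ],
)

```text
time: 47.17
ee_pos: [626.6, 65.7, 226.4]
tool_rot: [0.001, 1.0, -0.0, -0.001]
ft_force: [-0.3, -0.6, 0.3]
finger_gap: 0.998
gripper_force: 0.0
```

Emit:
move_arm(
  series=[
    [-1,0,0,-1,0],
    [-1,0,0,-1,0],
    [-1,1,0.7,0,0],
    [-1,1,0.7,0,0],
    [-1,1,1,0,0],
    [-1,1,1,0,0],
    [-1,1,1,0,0],
    [-1,0,1,0,0],
    [-1,0,1,0,0],
    [-1,0,0.5,0,0],
    [-1,0,0,0,0],
    [-1,0,0,0,0],
  ],
)

```text
time: 48.17
ee_pos: [527.4, 203.2, 266.0]
tool_rot: [0.001, 1.0, -0.0, 0.0]
ft_force: [0.1, -1.0, -0.2]
finger_gap: 1.0
gripper_force: 0.0
```

```bash
python3 - <<'E'
from h import *
o=env.observe(); print(o["time"],o["ee_pos"].round(),o["ft_force"].round(1))
for c in("top","scene"):
    p=env.get_image(c); save(p,c+"5"); W=world(p)
    for n,b,z in[("cover",(500,780,-120,160),(78,100)),("arm",(540,700,0,230),(134,156)),("knob",(560,700,0,150),(165,190)),("meter",(350,550,-180,0),(20,60))]:
        try: print(n,*rect(W,0,0,b,z))
        except Exception as e: print(n,"none")
E
```

```text
48.1667 [527. 203. 266.] [ 0.1 -1.  -0.2]
cover [629.9  32.7] [211.  167.6] 89.76 87.5 4938
arm [622.6 108.1] [177.8  26.5] 85.93 145.8 650
knob [617.4  63.1] [18.4 18.2] 49.27 181.4 63
meter [425.6 -80.3] [150.3  74.9] -5.46 34.9 1712
cover [630.6  34.7] [215.1 168. ] 89.61 88.2 4418
arm [624.7 108.4] [177.8  27.8] 86.14 146.2 586
knob [620.4  63.3] [19.4 17.7] -27.98 179.8 85
meter [427.7 -79.6] [151.2  75.6] -5.45 35.3 1492
```

View pics/scene5.png

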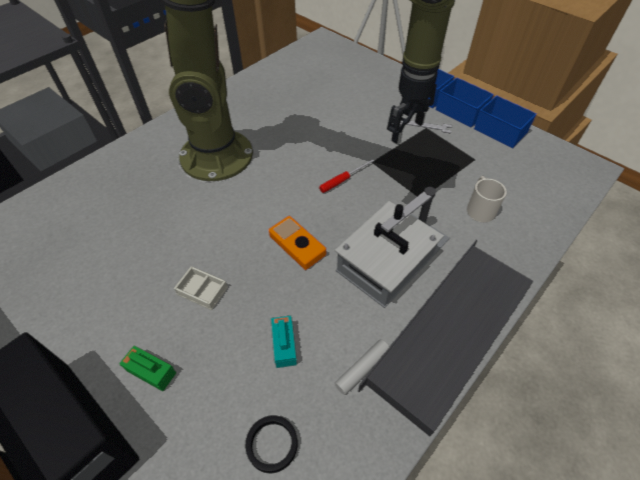

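The hold-down arm is over the handle at (395,225), but its knob reads about 0.08 to 0.1 rad from home. I'll nudge it closer with the fingers shut.

Emit:
move_arm(
  series=[
    [1,-0.3,-1,0,0],
    [1,-0.43,-1,0,0],
    [1,-0.43,-1,0,0],
    [1,-0.43,-1,0,0],
    [1,-0.43,-1,0,0],
    [1,-0.43,-1,0,0],
    [1,-0.3,-0.97,0,0],
    [1,0,0,0,0],
    [1,0,0,0,0],
    [1,0,0,0,0],
  ],
)

```text
time: 49.1
ee_pos: [581.7, 63.9, 265.7]
tool_rot: [0.001, 1.0, 0.0, -0.0]
ft_force: [-0.1, -0.4, -0.7]
finger_gap: 0.002
gripper_force: 0.0
```

```bash
python3 - <<'E'
from h import *
delta(584,64,174)
E
```

```text
pos [581.7  63.9 265.7] units [-0.11  0.    4.59] az 89.84
```

Emit:
move_arm(
  series=[
    [1,0,0,1,0],
    [1,0,0,1,0],
    [1,0,0,1,0],
    [1,0,0,1,0],
    [1,0,0,0.5,0],
    [1,-0.25,0,0,0],
    [1,-0.25,0,0,0],
    [1,-0.25,0,0,0],
    [1,-0.2,0,0,0],
    [1,0,0,0,0],
    [1,0,0,0,0],
  ],
)

```text
time: 50.02
ee_pos: [601.8, 64.1, 176.5]
tool_rot: [0.001, 1.0, 0.0, 0.001]
ft_force: [-0.3, -0.1, 0.6]
finger_gap: 0.002
gripper_force: 0.0
```

Emit:
move_arm(
  series=[
    [1,-0.15,0,0,0],
    [1,-0.15,0,0,0],
    [1,0,0,0,0],
    [1,0,0,0,0],
  ],
)

```text
time: 50.35
ee_pos: [607.3, 64.2, 175.8]
tool_rot: [0.001, 1.0, 0.0, 0.0]
ft_force: [0.4, 0.3, 0.0]
finger_gap: -0.0
gripper_force: 0.0
```

```bash
python3 - <<'E'
from h import *
for c in("top","scene"):
    W=world(env.get_image(c))
    for n,b,z in[("arm",(540,700,0,230),(134,150)),("knob",(613,700,30,150),(165,184))]:
        try: print(n,*rect(W,0,0,b,z))
        except Exception as e: print(n,"none")
E
```

```text
arm [627.9 185.4] [26.7 19.5] 2.56 146.9 82
knob none
arm [631.4 109.4] [180.3  27.8] -89.11 146.2 537
knob [625.2  63.2] [27.3 19.9] 9.78 178.3 114
```

Emit:
move_arm(
  series=[
    [1,0.3,0,0,0],
    [1,0.7,0,0,0],
    [1,0,0,-1,0],
    [1,0,0,-1,0],
    [1,0,0,-1,0],
    [1,0,0,-1,0],
    [1,1,0.9,0,0],
    [1,1,0.9,0,0],
    [1,1,1,0,0],
    [1,0,1,0,0],
    [1,0,1,0,0],
    [1,0,0.5,0,0],
  ],
)

```text
time: 51.45
ee_pos: [525.9, 173.4, 255.9]
tool_rot: [-0.001, 1.0, 0.001, 0.0]
ft_force: [-0.6, 0.1, 0.0]
finger_gap: -0.001
gripper_force: 0.0
```

Emit:
move_arm(
  series=[
    [1,0,0,0,0],
    [1,0,0,0,0],
    [1,0,0,0,0],
  ],
)

```text
time: 51.7
ee_pos: [527.4, 168.5, 255.7]
tool_rot: [0.002, 1.0, -0.001, 0.0]
ft_force: [0.2, -0.4, 0.9]
finger_gap: -0.002
gripper_force: 0.0
```

```bash
python3 - <<'E'
from h import *
ok=[]
for c in("top","scene"):
    p=env.get_image(c); W=world(p)
    for n,b,z in[("cover",(500,780,-120,160),(78,100)),("arm",(540,700,0,230),(134,156)),("knob",(560,700,0,150),(165,190)),("meter",(350,550,-180,0),(20,60))]:
        r=rect(W,0,0,b,z); print(n,*r)
        if n=="knob": ok.append(abs(r[0][0]-629.5)<10)
if all(ok): print(env.close_job())
E
```

```text
cover [629.8  32.7] [210.9 167.6] 89.84 87.6 4935
arm [626.9 107.2] [176.4  27.8] 88.7 145.7 656
knob [627.3  62.6] [19.2 17.3] -48.03 181.2 64
meter [425.5 -80.3] [150.   75.1] -5.46 34.8 1713
cover [630.4  34.7] [214.6 167.5] 89.9 88.2 4447
arm [628.3 108.6] [177.6  28. ] 88.59 146.0 560
knob [629.6  63.5] [19.3 18.9] 80.59 180.5 86
meter [427.5 -79.8] [152.   75.3] -5.63 35.2 1485
the job is handed in; nothing more can be done
None
```

The job is handed in, though no verdict came back: both grey modules measured down in their own bays, the cover back at its starting height and within about 2 mm of its starting spot, the hold-down arm about 0.02 rad from home, and the multimeter not moved.

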